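# Bolt the carver's tool chest shut

## Robot

A 7-joint arm with a two-finger parallel gripper is mounted at the origin on the work surface. World frame = base frame: x ahead of the robot, y to its left, z up, the work surface at z = 0. Lengths are in m, angles in rad, forces in N, time in s.
With the tool pointing down it reaches from about 0.4 to 0.85 m from the base axis. Payload 10.4 kg.
Tool frame: the origin (TCP) lies on the mounting face of the last link; the fingertips stand r.tips_ahead ahead of it and the grasp point (between the pads) lies 164 mm ahead of it (r.tips_ahead is the distance from the TCP to the fingertips, in m); z points along the fingers, y is the line along which they close (so a half turn about z gives the same grasp; the last joint's range is limited). The gripper opens to 87 mm and grips with 3 to 60 N. Pads are 19 mm wide; open, the fingers measure 117 mm over their backs; the gripper's body (75 mm by 190 mm) begins 51 mm behind the grasp point.
Start: joints at [-1.244, 0.332, -0.065, 1.46, 0.022, 1.35, -0.088], TCP at [0.214, 0.587, 0.405] pointing down, gripper open.
Joint ranges: [-2.6, 2.6], [-0.5, 2.12], [-1.47, 1.34], [0.16, 2.42], [-1.27, 4.41], [0.06, 2.06], [-2.6, 2.6]. Speed limits (rad/s): [2.22, 2.22, 2.79, 2.79, 3.14, 3.14, 3.14].

## Interface

Orientations are given as a unit quaternion [x, y, z, w].
In Python, from bench import telemetry, imaging, job, r gives the robot as it stands.
- The arm moves only by the tool move_arm, never from a script. Its argument "steps" is a list of rows, each an object of numbers: "dx", "dy", "dz": the shift along the tool's x, y, z in cm; "spin": the turn about the tool's z in rad. In form: [{"dx": .., "dy": .., "dz": .., "spin": ..}, ...]. A call has 1 to 12 rows; each row shifts and turns the commanded pose from where the row before left it, along the tool's axes as they then stand; what a row does not reach is not made up. A row lasts 1/10 s, in which the tool goes at most 50 mm and 8.59 degrees, less where a joint would pass 70% of its speed; a pose out of reach is approached as far as the arm can. A call with a gripper value outside its range is refused whole. "claw" is the finger opening in cm, from 0 to 8.7, set as the call begins (left out, the last holds). The fingers move at their own pace and stop on an object; "squeeze" is the grip in N (left out, the last holds). Time passes only in rows, so rows that do not move let the fingers close. It gives the time, the measured TCP pose, the force, the opening and the grip force at its end, in the units of the state.
- telemetry.read_state(): the state, without advancing time (a new reading comes with each control period).
- imaging.camera(name): name is "scene" or "top"; returns a dict with "img" (480x640x3 uint8, red, green, blue), "camera_matrix" (3x3 intrinsics, pixels), "R" (3x3) and "t" (3): a world point X has camera coordinates R X + t. Camera axes: x right, y down, z forward; pixel columns grow to the right and rows downward; lengths in m; the calibration is good to about 2 mm. A picture is of the moment at which its call begins. There is no depth.
- job.close_job(): hands the job in; it is judged then, once.
The state is a dict: "time": time; "joint_positions": joint angles; "joint_vel": joint speeds; "joint_torque": joint torques, N m; "ee_pos": TCP position; "eef_rot": TCP orientation; "ft_force": force on the tool from outside, world axes, zero at the start; "torque": the same for the moment, N m; "width": finger opening in m; "grip_force": force on a finger pad.
Only numpy, scipy, OpenCV 4.12 (cv2) and the standard library are available. Lean on these libraries where they do the work, as an engineer would, in place of code of your own. Each camera call takes 0.05 s, during which the arm holds its last target. There are 200 camera calls.

## Task

Bolt the tool chest shut: push the upright knob of the barrel bolt along its slot until the bolt is fully home in the keeper on the other lid, then push the knob over sideways, all the way down into the side notch at the end of the slot, so that the bolt cannot slide back, and let go. Only push the knob with the fingertips, gently and without gripping it. Keep both lids down, and leave the gouge, stone and tin on the lids and the gouge and mallet beside the chest where they are.

Things in the scene. Friction and masses are not known exactly. Their poses are not given: they have to be found in the camera images.
- chest: Fixed tool chest, green sides, two brown lid leaves; 258 (x) by 400 (y) by 120 mm (z). Origin: centre of its underside, z up. The lids' flat top is 120 mm above the origin. The leaves are hinged at the short ends and meet at y = 0; the right leaf (y below 0) carries the bolt, the left leaf the keeper. The right leaf is clear of other things within 55 mm of the bolt, along x.
- bolt_axis (a point): Point on the bolt rod's axis (15 mm above the lid) where the knob's stem stands when fully withdrawn; axes as the chest's. The zinc rod, 16 mm thick, lies along the chest's y and slides to +y. Its barrel, 26 mm wide, top 28 mm above the lid, reaches from 35 mm behind this point to 85 mm ahead of it (y), on a dark plate 52 mm wide; the stem runs in a 10 mm slot along its top.
- notch (a point): Middle of the notch on the rod's axis, 48 mm ahead (+y) of bolt_axis: the notch, 14 mm wide along y, is the short leg of the L-shaped slot; it goes from the slot's +y end down the side of the barrel that faces the chest's +x.
- keeper (a point): Centre of the keeper on the left leaf, on the rod's axis: a zinc staple 26 mm wide, 20 mm long (y), 30 mm high above the lid, into which the rod slides.
- knob_ball (a point): Centre of the round zinc knob (ball of 22 mm diameter) on a stem of 9 mm diameter; it is 38 mm from the rod's axis. Upright, the ball's centre is 53 mm and its top 64 mm above the lid; turned fully down it lies to the chest's +x side of the barrel, centre 38 mm from the axis sideways and 20 mm above the lid.
- bolt (a joint): How far the bolt has slid towards the chest's +y, in m: 0 fully withdrawn, 0.050 fully home. Stiff by about 3 N of friction, stays where it is left. It starts withdrawn, between 0 and 0.012. The knob can be turned only when it is at about 0.0455 or more; once the knob is down, the bolt is trapped between about 0.0455 and 0.050.
- bolt_turn (a joint): Turn of the knob about the rod's axis, in rad: 0 upright (start), grows as the knob's top goes over towards the chest's +x and down, 1.45 fully down in the notch, nearly level. About 1.2 N at the ball turns it; it stays where it is left.
- bolt_knob: The knob and its stem, one piece that slides and turns with the rod. Origin on the rod's axis; its z axis points along the stem to the ball, its y axis along the rod towards the keeper.
- lid_right (a joint): Opening angle of the lid leaf that carries the bolt, in rad: 0 shut, grows as it is lifted. Loose hinge, held shut by its weight of 0.9 kg.
- lid_left (a joint): Opening angle of the lid leaf that carries the keeper, in rad: 0 shut, grows as it is lifted. Loose hinge, held shut by its weight of 0.8 kg.
- gouge_lid: Short gouge with a dark wooden handle, 170 mm long, 25 mm thick, lying on the right lid leaf along its far edge (chest x about 97 mm). Origin under it, at about the handle's middle; its x axis points to the blade. Not to be moved.
- slip_stone: Grey sharpening stone on a dark wooden block, 50 by 100 by 26 mm, on the left lid leaf. Origin at the centre of its underside. Not to be moved.
- wax_tin: Round yellow tin, 63 mm diameter, 24 mm high, on the left lid leaf. Origin at the centre of its underside. Not to be moved.
- gouge_wide: Wide gouge with a light wooden handle, 240 mm long, 25 mm thick, lying on the table to the left of the chest as the robot sees it. Origin under it, at about the handle's middle; its x axis points to the blade. Not to be moved.
- mallet: Round wooden carver's mallet standing on its head on the table to the right of the chest as the robot sees it, 104 mm diameter, 228 mm high, handle up. Origin at the centre of its underside. Not to be moved.

How it is judged:
By the outcome, as a careful person would: the job done as asked, in the order asked, and still so for the second after the job is handed in, with the robot touching nothing.
It also fails if it takes over 42 s, if anything falls off the work surface, if the arm or the gripper's body presses on something with over 40 N, if the wrist force passes 120 N, or if a joint passes its speed limit or range.

## Working session

There is one attempt and no reset: what is moved stays moved. The work goes in short steps, Python scripts to look and compute and a tool call to move; the robot and the scene stay as the last step left them, time stands still between calls to the robot, and variables do not carry over. Pictures are saved under pics/ and viewed, at most 10 in all, crops included, and the job is handed in when it is done.

Besides the shell and the picture viewer there is one more tool, called after "Request:" as name(argument=value, ...) on one line, values as JSON. move_arm: Moves the arm, as the interface text tells. Its arguments: {"type":"object","properties":{"steps":{"type":"array","items":{"type":"object","properties":{"dx":{"type":"number"},"dy":{"type":"number"},"dz":{"type":"number"},"spin":{"type":"number"}}}},"claw":{"type":"number"},"squeeze":{"type":"number"}},"required":["steps"]}

```bash
mkdir -p pics; python3 - <<'E'
from bench import telemetry, imaging, job, r
import cv2,pickle
s=telemetry.read_state();print(s['ee_pos'],s['eef_rot'],s['width'],r.tips_ahead,s['time'],s['ft_force'])
for n in("scene","top"):
    c=imaging.camera(n);pickle.dump(c,open(n+".pkl","wb"));cv2.imwrite(f"pics/{n}0.png",c["img"][:,:,::-1])
    print(c["camera_matrix"],c["R"],c["t"])
E
```

```text
[0.21416096 0.58702779 0.40395146] [ 1.74004823e-01  9.84744541e-01 -7.09081603e-04 -9.34192453e-05] 0.08697646486738984 0.1822 0.0 [0.96381653 0.06069685 0.58456185]
[[448.58712539   0.         318.04643546]
 [  0.         448.58712539 240.69332972]
 [  0.           0.           1.        ]] [[-0.70187008  0.71189922  0.02403936]
 [ 0.41010576  0.43146166 -0.80352604]
 [-0.58240162 -0.55411221 -0.594784  ]] [ 0.37581567 -0.14450941  1.34521354]
[[549.14734605   0.         321.2951289 ]
 [  0.         549.14734605 239.5075985 ]
 [  0.           0.           1.        ]] [[ 0.01061423 -0.99993222  0.00478504]
 [-0.98332695 -0.01130649 -0.18149454]
 [ 0.18153634 -0.00277883 -0.98338031]] [-0.01671464  0.55695056  1.28645528]
```

View pics/top0.png

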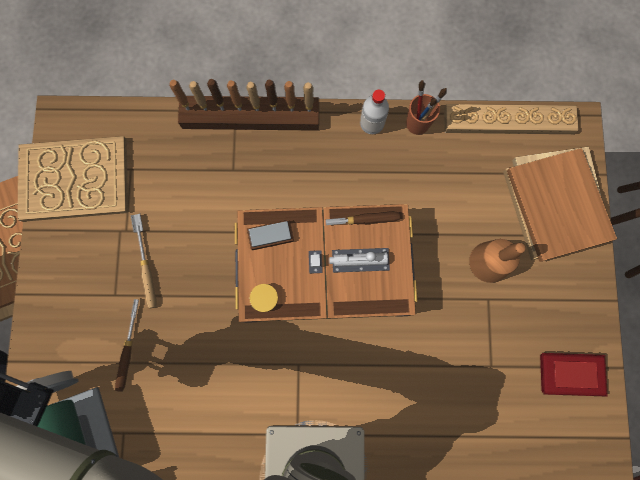

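View pics/scene0.png

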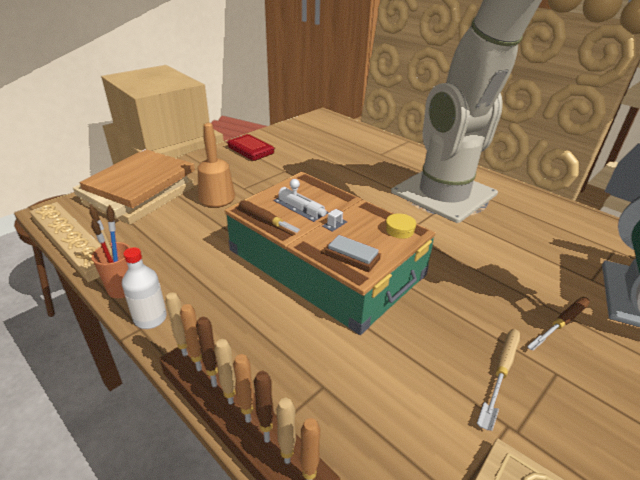

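The top view shows the chest with lid corners at about (237,209), (408,205), (414,314) and (240,320). The barrel is at (360,259) and the knob near (370,257). In the scene view the knob ball is at (295,184). Next I'll zoom in on both.

```bash
cat > h.py <<'E'
import numpy as np,pickle,cv2
C={n:pickle.load(open(n+".pkl","rb")) for n in("scene","top")}
def onz(n,u,v,z):
    c=C[n];d=c["R"].T@np.linalg.inv(c["camera_matrix"])@[u,v,1];o=-c["R"].T@c["t"];return o+d*(z-o[2])/d[2]
def proj(n,X):
    c=C[n];p=c["camera_matrix"]@(c["R"]@np.asarray(X)+c["t"]);return p[:2]/p[2]
def tri(pt,ps):
    P=[C[n]["camera_matrix"]@np.c_[C[n]["R"],C[n]["t"]] for n in("top","scene")]
    X=cv2.triangulatePoints(P[0],P[1],np.array(pt,float).reshape(2,1),np.array(ps,float).reshape(2,1))[:,0];return X[:3]/X[3]
E
python3 - <<'E'
from h import *
a=cv2.resize(C["top"]["img"][200:325,230:420,::-1],None,fx=4,fy=4,interpolation=cv2.INTER_CUBIC)
cv2.imwrite("pics/t1.png",a)
b=cv2.resize(C["scene"]["img"][170:250,260:360,::-1],None,fx=7,fy=7,interpolation=cv2.INTER_CUBIC)
cv2.imwrite("pics/s1.png",b)
for p in[(237,209),(408,205),(414,314),(240,320)]:print(onz("top",*p,.12))
E
```

```text
[0.6143828  0.18679342 0.12      ]
[ 0.62868353 -0.21208118  0.12      ]
[ 0.37609484 -0.22104607  0.12      ]
[0.35848617 0.17021616 0.12      ]
```

View pics/t1.png

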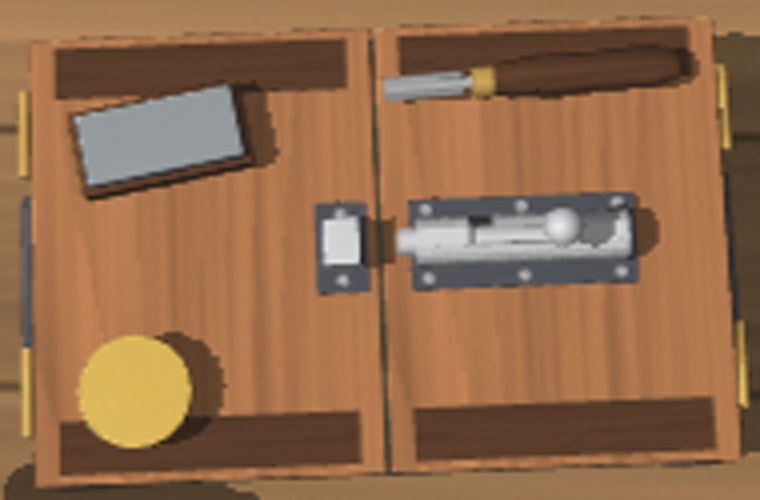

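View pics/s1.png

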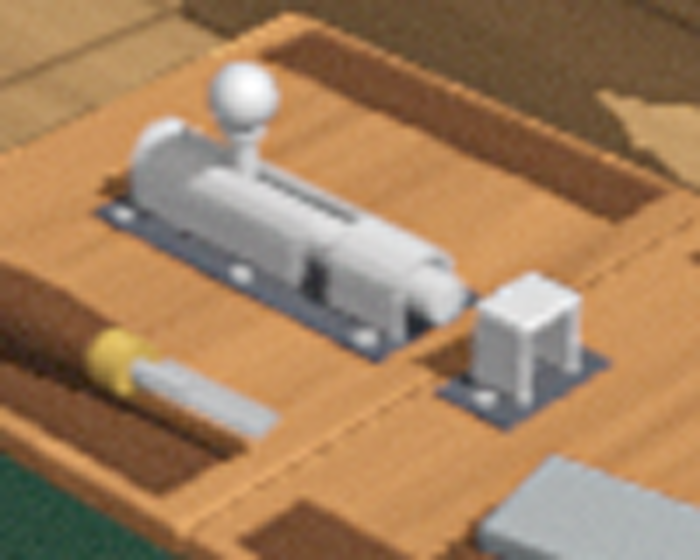

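The top crop shows the ball at (370.4,256.1). Plate corners are at crop (408,201), (636,193), (638,283) and (413,291), the keeper top is at crop (341,241), and the notch faces +x, the far side. In the scene crop the ball is at (294.8,183.8). The wooden gouge lies beyond the bolt.

```bash
python3 - <<'E'
from h import *
np.set_printoptions(precision=4,suppress=True)
t=lambda u,v:((u+.5)/4-.5+230,(v+.5)/4-.5+200); s=lambda u,v:((u+.5)/7-.5+260,(v+.5)/7-.5+170)
b=tri(t(562,225),s(244,97));print("ball",b,"ball z.173",onz("top",*t(562,225),.173),onz("scene",*s(244,97),.173))
P=[onz("top",*t(*p),.121)for p in[(408,201),(636,193),(638,283),(413,291)]];print(np.array(P),np.mean(P,0))
k=onz("top",*t(341,241),.15);print("keeper",k)
Q=[onz("top",*t(*p),.12)for p in[(31,43),(712,17),(741,460),(38,487)]]  # fl fr nr nl
Q=np.array(Q);print(Q,Q.mean(0))
y=Q[0]-Q[1]+Q[3]-Q[2];yb=P[0]-P[1]+P[3]-P[2]
print("yaw chest",np.arctan2(-y[0],y[1]),"plate",np.arctan2(-yb[0],yb[1]),"keeper-ball",np.arctan2(-(k-b)[0],(k-b)[1]), np.linalg.norm(Q[0]-Q[1]),np.linalg.norm(Q[1]-Q[2]))
x=Q[0]-Q[3]+Q[1]-Q[2];print("x dir",np.arctan2(x[1],x[0]))
for z in(.173,):
  th=np.arctan2(-y[0],y[1]);Y=np.array([-np.sin(th),np.cos(th)]);X=np.array([Y[1],-Y[0]]);c=Q.mean(0)[:2]
  for q in(b,k,np.mean(P,0)):print("chest xy",X@(q[:2]-c),Y@(q[:2]-c))
from scipy.spatial.transform import Rotation as R
print(R.from_quat([1.74004823e-01,9.84744541e-01,-7.09081603e-04,-9.34192453e-05]).as_matrix())
E
```

```text
ball [ 0.499  -0.1177  0.1733] ball z.173 [ 0.4992 -0.1179  0.173 ] [ 0.4984 -0.1176  0.173 ]
[[ 0.5202 -0.0344  0.121 ]
 [ 0.5264 -0.1655  0.121 ]
 [ 0.4743 -0.166   0.121 ]
 [ 0.4683 -0.0376  0.121 ]] [ 0.4973 -0.1009  0.121 ]
keeper [0.4923 0.0036 0.15  ]
[[ 0.6111  0.1858  0.12  ]
 [ 0.6314 -0.2113  0.12  ]
 [ 0.3747 -0.223   0.12  ]
 [ 0.3554  0.1721  0.12  ]] [ 0.4932 -0.0191  0.12  ]
yaw chest 0.049931278949024736 plate 0.04693895659996596 keeper-ball 0.05458944703133659 0.3975644843916981 0.25692865797251296
x dir 0.04966715915923796
chest xy 0.0008830481169296196 -0.09875224577732163
chest xy 0.00031730726084531775 0.02269823736682652
chest xy 4.858059713484016e-05 -0.0818626100782978
[[-0.9394  0.3427 -0.0004]
 [ 0.3427  0.9394 -0.0014]
 [-0.0001 -0.0014 -1.    ]]
```

The ball triangulates to (0.499, -0.1178, 0.1733), which matches the expected height of 0.173. Chest yaw is 0.05 rad and the lid sizes agree. The bolt is at about 0.008. I'll close the fingers, align the tool with the chest and travel over.

Request:
move_arm(claw=0, squeeze=3, steps=[{"spin": -0.134}, {"spin": -0.134}, {"spin": -0.132}, {"dx": -3, "dy": -3}, {"dx": -3, "dy": -3}, {"dx": -3, "dy": -3}, {"dx": -3, "dy": -3}, {"dx": -3, "dy": -3}, {"dx": -3, "dy": -3}, {"dx": -3, "dy": -3}, {"dx": -3, "dy": -3}])

```text
$.steps[0]: bad value
```

Request:
move_arm(steps=[{"dx": -0.5, "dy": -4}, {"dx": -0.4, "dy": -4}, {"dy": -4}, {"dy": -4}, {"dy": -4}, {"dy": -4}, {"dy": -4}, {"dy": -4}, {"dy": -4}, {"dy": -4}, {"dy": -4}, {"dy": -4}])

```text
$.steps[0]: bad value
```

Neither call moved the arm: each row probably needs all four fields.

Request:
move_arm(claw=0, squeeze=3, steps=[{"dx": 0, "dy": 0, "dz": 0, "spin": -0.134}, {"dx": 0, "dy": 0, "dz": 0, "spin": -0.134}, {"dx": 0, "dy": 0, "dz": 0, "spin": -0.132}, {"dx": -3, "dy": -3, "dz": 0, "spin": 0}, {"dx": -3, "dy": -3, "dz": 0, "spin": 0}, {"dx": -3, "dy": -3, "dz": 0, "spin": 0}, {"dx": -3, "dy": -3, "dz": 0, "spin": 0}, {"dx": -3, "dy": -3, "dz": 0, "spin": 0}, {"dx": -3, "dy": -3, "dz": 0, "spin": 0}, {"dx": -3, "dy": -3, "dz": 0, "spin": 0}, {"dx": -3, "dy": -3, "dz": 0, "spin": 0}])

```text
time: 1.2
ee_pos: [0.4669, 0.3581, 0.4045]
eef_rot: [-0.025, 1.0, -0.0, -0.0]
ft_force: [0.6, 0.7, -0.4]
width: 0.0072
grip_force: 0.0
```

Request:
move_arm(steps=[{"dx": -0.4, "dy": -4.3, "dz": 0, "spin": 0}, {"dx": -0.4, "dy": -4.3, "dz": 0, "spin": 0}, {"dx": 0, "dy": -4.3, "dz": 0, "spin": 0}, {"dx": 0, "dy": -4.3, "dz": 0, "spin": 0}, {"dx": 0, "dy": -4.3, "dz": 0, "spin": 0}, {"dx": 0, "dy": -4.3, "dz": 0, "spin": 0}, {"dx": 0, "dy": -4.3, "dz": 0, "spin": 0}, {"dx": 0, "dy": -4.3, "dz": 0, "spin": 0}, {"dx": 0, "dy": -4.3, "dz": 0, "spin": 0}, {"dx": 0, "dy": -4.3, "dz": 0, "spin": 0}, {"dx": 0, "dy": -4.3, "dz": 0, "spin": 0}, {"dx": 0, "dy": -4.3, "dz": 0, "spin": 0}])

```text
time: 2.4
ee_pos: [0.4994, -0.1571, 0.4046]
eef_rot: [-0.025, 1.0, 0.0, -0.0]
ft_force: [0.6, -0.3, -0.4]
width: 0.0005
grip_force: 0.0
```

Request:
move_arm(steps=[{"dx": 0, "dy": 0, "dz": 0, "spin": 0}, {"dx": 0, "dy": 0, "dz": 0, "spin": 0}])

```text
time: 2.6
ee_pos: [0.4996, -0.1563, 0.4044]
eef_rot: [-0.024, 1.0, 0.0, -0.0]
ft_force: [-0.4, 0.3, 0.1]
width: 0.0001
grip_force: 0.0
```

Request:
move_arm(steps=[{"dx": -0.15, "dy": -0.2, "dz": 2, "spin": 0}, {"dx": 0, "dy": 0, "dz": 2, "spin": 0}, {"dx": 0, "dy": 0, "dz": 1.2, "spin": 0}, {"dx": 0, "dy": 0, "dz": 1, "spin": 0}, {"dx": 0, "dy": 0, "dz": 0, "spin": 0}])

```text
time: 3.1
ee_pos: [0.5013, -0.1566, 0.3416]
eef_rot: [-0.026, 1.0, 0.0, -0.001]
ft_force: [-0.8, -0.8, -0.3]
width: 0.0006
grip_force: 0.0
```

```bash
python3 - <<'E'
from bench import imaging
import cv2
a=[cv2.resize(imaging.camera(n)["img"][y:y+100,x:x+130,::-1],None,fx=3,fy=3,interpolation=cv2.INTER_CUBIC) for n,y,x in(("top",200,300),("scene",140,250))]
cv2.imwrite("pics/p2.png",cv2.hconcat(a))
E
```

```text
(no output)
```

View pics/p2.png

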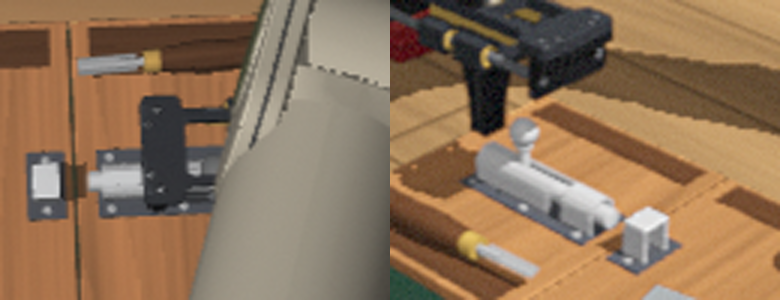

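The closed fingers sit just behind the ball (scene crop: ball (523,132), fingertip (485,125)), clear of the barrel. Now I'll push along +y.

Request:
move_arm(steps=[{"dx": 0, "dy": 0.5, "dz": 0, "spin": 0}, {"dx": 0, "dy": 0.5, "dz": 0, "spin": 0}, {"dx": 0, "dy": 0.4, "dz": 0, "spin": 0}, {"dx": 0, "dy": 0.4, "dz": 0, "spin": 0}, {"dx": 0, "dy": 0.4, "dz": 0, "spin": 0}, {"dx": 0, "dy": 0.4, "dz": 0, "spin": 0}, {"dx": 0, "dy": 0.4, "dz": 0, "spin": 0}])

```text
time: 3.9
ee_pos: [0.4999, -0.1275, 0.3429]
eef_rot: [-0.025, 1.0, -0.0, 0.0]
ft_force: [0.7, -2.6, 1.6]
width: 0.0007
grip_force: 1.6
```

Request:
move_arm(steps=[{"dx": 0, "dy": 0.4, "dz": 0, "spin": 0}, {"dx": 0, "dy": 0.4, "dz": 0, "spin": 0}, {"dx": 0, "dy": 0.4, "dz": 0, "spin": 0}, {"dx": 0, "dy": 0.4, "dz": 0, "spin": 0}])

```text
time: 4.3
ee_pos: [0.4991, -0.1111, 0.3428]
eef_rot: [-0.025, 1.0, 0.0, 0.0]
ft_force: [1.2, -3.6, 1.5]
width: 0.0006
grip_force: 1.6
```

Request:
move_arm(steps=[{"dx": 0, "dy": 0.3, "dz": 0, "spin": 0}, {"dx": 0, "dy": 0.2, "dz": 0, "spin": 0}, {"dx": 0, "dy": 0.1, "dz": 0, "spin": 0}])

```text
time: 4.6
ee_pos: [0.4988, -0.1052, 0.3427]
eef_rot: [-0.025, 1.0, 0.0, 0.0]
ft_force: [1.6, -3.2, 2.2]
width: 0.0005
grip_force: 1.5
```

Request:
move_arm(steps=[{"dx": 0, "dy": 0.1, "dz": 0, "spin": 0}, {"dx": 0, "dy": 0.1, "dz": 0, "spin": 0}])

```text
time: 4.8
ee_pos: [0.4987, -0.1034, 0.3427]
eef_rot: [-0.025, 1.0, 0.0, 0.0]
ft_force: [0.5, -2.5, 2.6]
width: 0.0001
grip_force: 1.5
```

Request:
move_arm(steps=[{"dx": 0, "dy": 0.1, "dz": 0, "spin": 0}, {"dx": 0, "dy": 0.1, "dz": 0, "spin": 0}])

```text
time: 5.0
ee_pos: [0.4986, -0.1014, 0.3427]
eef_rot: [-0.025, 1.0, 0.0, -0.0]
ft_force: [0.7, -3.0, 1.5]
width: 0.0006
grip_force: 1.5
```

Request:
move_arm(steps=[{"dx": 0, "dy": 0.1, "dz": 0, "spin": 0}, {"dx": 0, "dy": 0.1, "dz": 0, "spin": 0}])

```text
time: 5.2
ee_pos: [0.4985, -0.0993, 0.3427]
eef_rot: [-0.025, 1.0, 0.0, 0.0]
ft_force: [1.0, -2.7, 2.5]
width: 0.0005
grip_force: 1.5
```

Request:
move_arm(steps=[{"dx": 0, "dy": 0.1, "dz": 0, "spin": 0}, {"dx": 0, "dy": 0.1, "dz": 0, "spin": 0}])

```text
time: 5.4
ee_pos: [0.4984, -0.0974, 0.3427]
eef_rot: [-0.025, 1.0, 0.0, -0.0]
ft_force: [2.0, -2.6, 2.6]
width: 0.0005
grip_force: 1.5
```

Request:
move_arm(steps=[{"dx": 0, "dy": 0.1, "dz": 0, "spin": 0}, {"dx": 0, "dy": 0.1, "dz": 0, "spin": 0}])

```text
time: 5.6
ee_pos: [0.4983, -0.0953, 0.3427]
eef_rot: [-0.025, 1.0, 0.0, -0.0]
ft_force: [1.5, -3.0, 1.8]
width: 0.0004
grip_force: 1.5
```

Request:
move_arm(steps=[{"dx": 0, "dy": 0.1, "dz": 0, "spin": 0}, {"dx": 0, "dy": 0.1, "dz": 0, "spin": 0}])

```text
time: 5.8
ee_pos: [0.4982, -0.0933, 0.3427]
eef_rot: [-0.025, 1.0, 0.0, 0.0]
ft_force: [-0.1, -2.6, 1.6]
width: 0.0006
grip_force: 1.5
```

```bash
python3 - <<'E'
from bench import imaging
import cv2
a=[cv2.resize(imaging.camera(n)["img"][y:y+100,x:x+130,::-1],None,fx=3,fy=3,interpolation=cv2.INTER_CUBIC) for n,y,x in(("top",200,300),("scene",140,250))]
cv2.imwrite("pics/p3.png",cv2.hconcat(a))
E
```

```text
(no output)
```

View pics/p3.png

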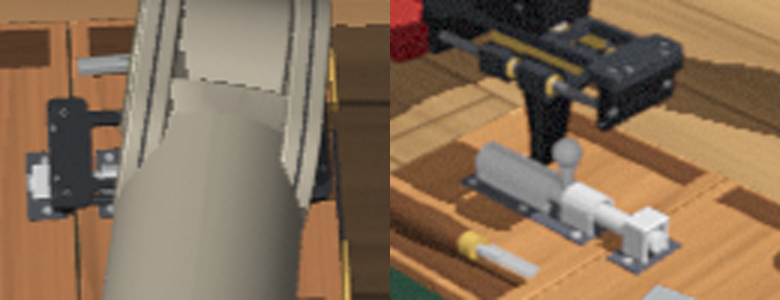

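The scene crop shows the rod inside the keeper at (655,235) and the ball at (567,153), which is pixel (309,191). I'll work out where that puts the bolt.

```bash
python3 - <<'E'
from h import *
print(onz("scene",308.7,190.8,.173))
E
```

```text
[ 0.49789522 -0.07190506  0.173     ]
```

Request:
move_arm(steps=[{"dx": 0, "dy": 0.1, "dz": 0, "spin": 0}, {"dx": 0, "dy": 0.1, "dz": 0, "spin": 0}])

```text
time: 6.1
ee_pos: [0.4981, -0.0922, 0.3428]
eef_rot: [-0.025, 1.0, -0.001, 0.0]
ft_force: [1.8, -9.2, 1.5]
width: 0.0005
grip_force: 4.3
```

The force rise to 9 N shows the bolt is on its end stop, so it is home. Next I'll back off and go round to the knob's near (-x) side.

Request:
move_arm(steps=[{"dx": 0, "dy": -0.5, "dz": 0, "spin": 0}, {"dx": 0, "dy": -0.5, "dz": 0, "spin": 0}, {"dx": 1.2, "dy": 0, "dz": 0, "spin": 0}, {"dx": 1.2, "dy": 0, "dz": 0, "spin": 0}, {"dx": 1.0, "dy": 0, "dz": 0, "spin": 0}, {"dx": 0, "dy": 1, "dz": 0, "spin": 0}, {"dx": 0, "dy": 1, "dz": 0, "spin": 0}, {"dx": 0, "dy": 1, "dz": 0, "spin": 0}, {"dx": 0, "dy": 0, "dz": 0, "spin": 0}])

```text
time: 7.0
ee_pos: [0.4634, -0.0711, 0.3427]
eef_rot: [-0.027, 1.0, 0.0, 0.0]
ft_force: [-0.3, -0.2, -0.5]
width: 0.0007
grip_force: 0.0
```

Request:
move_arm(steps=[{"dx": -0.5, "dy": 0, "dz": 0, "spin": 0}, {"dx": -0.5, "dy": 0, "dz": 0, "spin": 0}, {"dx": -0.3, "dy": 0, "dz": 0, "spin": 0}, {"dx": -0.3, "dy": 0, "dz": 0, "spin": 0}, {"dx": -0.3, "dy": 0, "dz": 0, "spin": 0}])

```text
time: 7.5
ee_pos: [0.4823, -0.0726, 0.3426]
eef_rot: [-0.025, 1.0, -0.0, -0.0]
ft_force: [-2.0, -1.4, -0.0]
width: 0.0004
grip_force: 0.8
```

Request:
move_arm(steps=[{"dx": -0.3, "dy": 0, "dz": 0, "spin": 0}, {"dx": -0.3, "dy": 0, "dz": 0, "spin": 0}, {"dx": -0.3, "dy": 0, "dz": 0, "spin": 0}])

```text
time: 7.8
ee_pos: [0.4913, -0.0719, 0.3426]
eef_rot: [-0.025, 1.0, -0.0, -0.0]
ft_force: [-1.6, -1.4, -0.3]
width: 0.0006
grip_force: 0.9
```

Request:
move_arm(steps=[{"dx": -0.3, "dy": 0, "dz": 0, "spin": 0}, {"dx": -0.3, "dy": 0, "dz": 0, "spin": 0}, {"dx": -0.3, "dy": 0, "dz": 0, "spin": 0}, {"dx": -0.3, "dy": 0, "dz": 0, "spin": 0}])

```text
time: 8.2
ee_pos: [0.5031, -0.0711, 0.3425]
eef_rot: [-0.025, 1.0, 0.0, -0.0]
ft_force: [-2.3, -1.0, -2.0]
width: 0.0008
grip_force: 1.4
```

```bash
python3 - <<'E'
from bench import imaging
import cv2
cv2.imwrite("pics/p4.png",cv2.resize(imaging.camera("scene")["img"][150:240,250:370,::-1],None,fx=5,fy=5,interpolation=cv2.INTER_CUBIC))
E
```

```text
(no output)
```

View pics/p4.png

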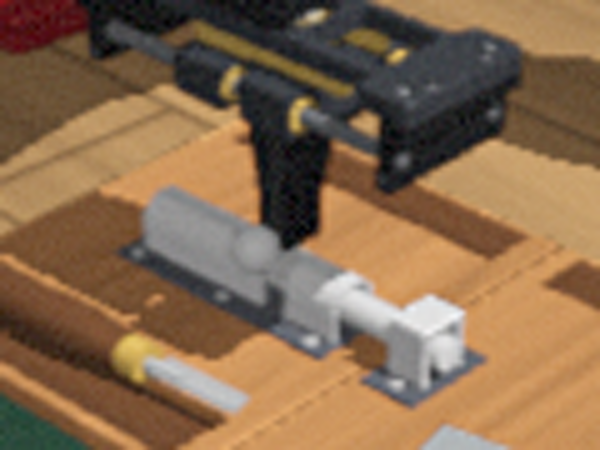

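The ball is now over on the +x side at crop (258,250), roughly 45° down, with the bolt still in the keeper. I'll retract, rise and come down on it from above.

Request:
move_arm(steps=[{"dx": 0.6, "dy": 0, "dz": 0, "spin": 0}, {"dx": 0.2, "dy": 0, "dz": -1.5, "spin": 0}, {"dx": 0, "dy": 0, "dz": -1.5, "spin": 0}, {"dx": -1.2, "dy": 0, "dz": 0, "spin": 0}, {"dx": -1.2, "dy": 0, "dz": 0, "spin": 0}, {"dx": -1.1, "dy": 0, "dz": 0, "spin": 0}, {"dx": 0, "dy": 0, "dz": 0, "spin": 0}])

```text
time: 8.95
ee_pos: [0.5313, -0.0693, 0.3718]
eef_rot: [-0.025, 1.0, -0.0, -0.0]
ft_force: [-0.7, -0.3, -0.4]
width: 0.0003
grip_force: 0.0
```

Request:
move_arm(steps=[{"dx": 0, "dy": 0, "dz": 0.6, "spin": 0}, {"dx": 0, "dy": 0, "dz": 0.5, "spin": 0}, {"dx": 0, "dy": 0, "dz": 0.4, "spin": 0}, {"dx": 0, "dy": 0, "dz": 0.3, "spin": 0}, {"dx": 0, "dy": 0, "dz": 0.3, "spin": 0}])

```text
time: 9.45
ee_pos: [0.5308, -0.0698, 0.3526]
eef_rot: [-0.025, 1.0, 0.0, 0.002]
ft_force: [6.5, 0.0, 8.7]
width: 0.0006
grip_force: 4.4
```

A sideways +x reaction means the tip is landing on the ball's outer flank. I'll lift off and check the ball's angle from the last image.

Request:
move_arm(steps=[{"dx": 0, "dy": 0, "dz": -0.6, "spin": 0}, {"dx": 0, "dy": 0, "dz": -1.0, "spin": 0}, {"dx": 0, "dy": 0, "dz": 0, "spin": 0}])

```text
time: 9.75
ee_pos: [0.5302, -0.07, 0.3693]
eef_rot: [-0.025, 1.0, 0.0, 0.001]
ft_force: [-0.5, -0.8, -0.5]
width: 0.0003
grip_force: 0.0
```

```bash
python3 - <<'E'
from bench import imaging
import cv2
from h import *
for a in np.arange(0,1.5,.1):
    X=np.array([.4965,-.0705,.135])+.038*np.array([np.sin(a),.05*np.sin(a),np.cos(a)])
    print(round(a,1),((proj("scene",X)-[250,150]+.5)*5-.5).round())
cv2.imwrite("pics/p5.png",cv2.resize(imaging.camera("scene")["img"][150:240,250:370,::-1],None,fx=5,fy=5,interpolation=cv2.INTER_CUBIC))
E
```

```text
0.0 [300. 206.]
0.1 [294. 210.]
0.2 [288. 214.]
0.3 [283. 219.]
0.4 [277. 224.]
0.5 [272. 230.]
0.6 [267. 237.]
0.7 [262. 244.]
0.8 [257. 252.]
0.9 [254. 259.]
1.0 [250. 267.]
1.1 [247. 275.]
1.2 [245. 283.]
1.3 [243. 291.]
1.4 [241. 299.]
```

View pics/p5.png

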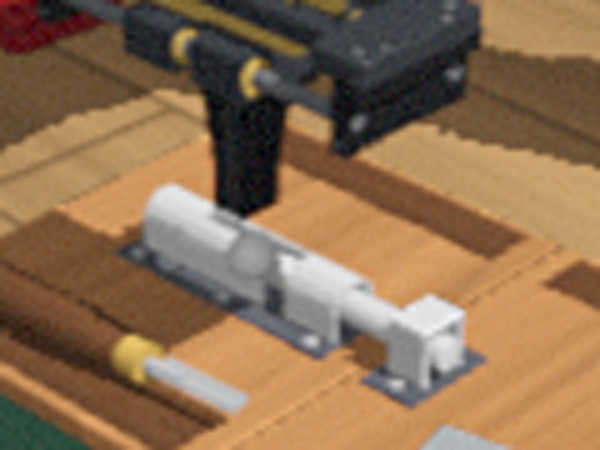

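The ball is at crop (252,258), a turn of about 0.88 rad. Friction at the tip was resisting the roll, so I'll move the tip +x as it goes down, starting further back.

Request:
move_arm(steps=[{"dx": 1.2, "dy": 0, "dz": 0, "spin": 0}, {"dx": 0, "dy": 0, "dz": 0.8, "spin": 0}, {"dx": 0, "dy": 0, "dz": 0.6, "spin": 0}, {"dx": -0.3, "dy": 0, "dz": 0.3, "spin": 0}, {"dx": -0.3, "dy": 0, "dz": 0.3, "spin": 0}, {"dx": -0.3, "dy": 0, "dz": 0.3, "spin": 0}])

```text
time: 10.4
ee_pos: [0.5274, -0.0699, 0.3443]
eef_rot: [-0.025, 1.0, -0.0, -0.0]
ft_force: [-0.3, -0.7, -0.2]
width: 0.0004
grip_force: 0.4
```

Request:
move_arm(steps=[{"dx": -0.3, "dy": 0, "dz": 0.3, "spin": 0}, {"dx": -0.3, "dy": 0, "dz": 0.3, "spin": 0}])

```text
time: 10.6
ee_pos: [0.5334, -0.0696, 0.3384]
eef_rot: [-0.025, 1.0, -0.0, -0.0]
ft_force: [-0.6, -0.9, 0.1]
width: 0.0005
grip_force: 0.4
```

Request:
move_arm(steps=[{"dx": -0.2, "dy": 0, "dz": 0.3, "spin": 0}, {"dx": -0.1, "dy": 0, "dz": 0.2, "spin": 0}])

```text
time: 10.8
ee_pos: [0.5363, -0.0695, 0.3334]
eef_rot: [-0.025, 1.0, -0.0, -0.0]
ft_force: [-0.6, 0.6, 0.9]
width: 0.0005
grip_force: 0.4
```

```bash
python3 - <<'E'
from bench import imaging
import cv2
cv2.imwrite("pics/p6.png",cv2.resize(imaging.camera("scene")["img"][150:240,250:370,::-1],None,fx=5,fy=5,interpolation=cv2.INTER_CUBIC))
E
```

```text
(no output)
```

View pics/p6.png

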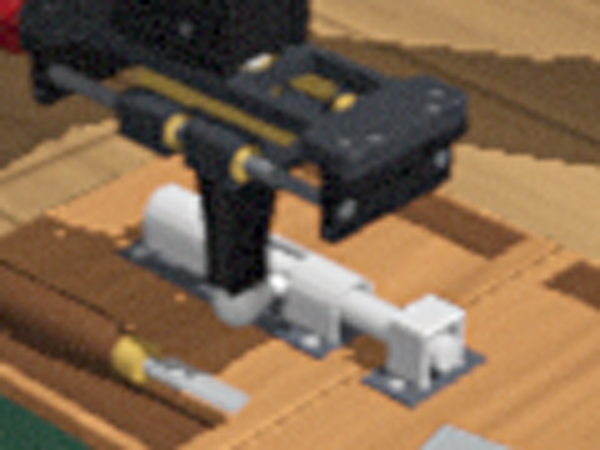

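The ball, at crop (240,300), is nearly down under the tip, with the stem in the notch. I'll press a little further until I feel the stop.

Request:
move_arm(steps=[{"dx": 0, "dy": 0, "dz": 0.1, "spin": 0}, {"dx": 0, "dy": 0, "dz": 0.1, "spin": 0}])

```text
time: 11.05
ee_pos: [0.5362, -0.0696, 0.3324]
eef_rot: [-0.025, 1.0, 0.0, 0.001]
ft_force: [-1.1, 0.4, 9.0]
width: 0.0007
grip_force: 4.6
```

The reaction is 9 N with the tip at z = 0.150. The expected ball top is 0.151, so the knob is on its stop. Now I'll lift clear and check.

Request:
move_arm(steps=[{"dx": 0, "dy": 0, "dz": -0.5, "spin": 0}, {"dx": 0, "dy": 0, "dz": -2, "spin": 0}, {"dx": 0, "dy": 0, "dz": -3, "spin": 0}, {"dx": 0, "dy": 0, "dz": -3, "spin": 0}, {"dx": 0, "dy": 0, "dz": -3, "spin": 0}, {"dx": 0, "dy": 0, "dz": 0, "spin": 0}, {"dx": 0, "dy": 0, "dz": 0, "spin": 0}])

```text
time: 11.75
ee_pos: [0.536, -0.0696, 0.4471]
eef_rot: [-0.025, 1.0, 0.0, 0.001]
ft_force: [-0.5, -0.0, -0.4]
width: 0.0006
grip_force: 0.0
```

```bash
python3 - <<'E'
from bench import imaging
import cv2
cv2.imwrite("pics/p7.png",cv2.resize(imaging.camera("scene")["img"][130:330,210:450,::-1],None,fx=3,fy=3,interpolation=cv2.INTER_CUBIC))
E
```

```text
(no output)
```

View pics/p7.png

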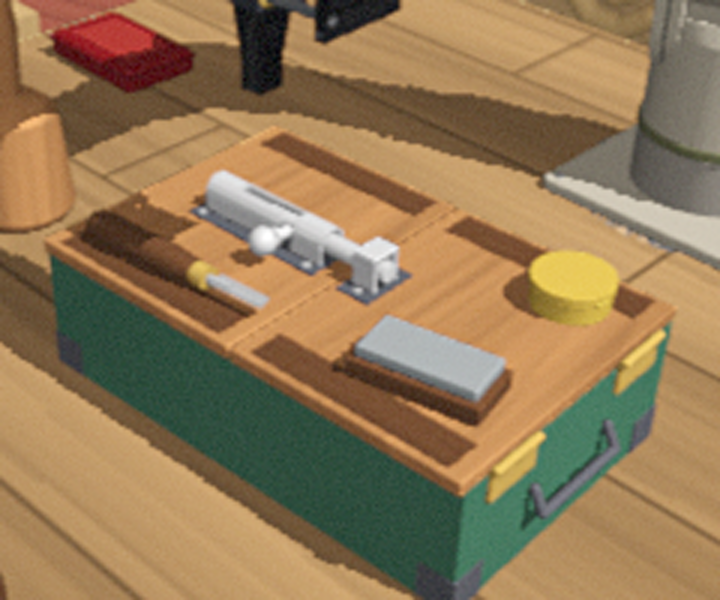

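The ball at crop (264,240) is pixel (298,210), which matches the prediction for fully down. The rod is through the keeper, both lids are flat and the gouge, stone and tin on the lids look unmoved.

```bash
python3 -c "
from bench import job
print(job.close_job())"
```

```text
the job is handed in; nothing more can be done
None
```

The chest is bolted: the bolt is fully home in the keeper, the knob is all the way down in the side notch and released, both lids are shut, and I've handed the job in at about 12 s of the 42 s allowed.

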